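# Put the light-sensitive stock into the dark drawer

## Robot

A 6-joint arm with a two-finger parallel gripper is mounted at the origin on the work surface. World frame = base frame: x ahead of the robot, y to its left, z up, the work surface at z = 0. Lengths are in m, angles in rad, forces in N, time in s.
With the tool pointing down it reaches from about 0.35 to 0.85 m from the base axis. Payload 8.1 kg.
Tool frame: the origin (TCP) lies at the centre of the arm's flange, where the gripper is bolted on; the fingertips stand 186 mm ahead of it and the grasp point (between the pads) lies 167 mm ahead of it (robot.grasp_offset is the distance from the TCP to the grasp point, in m); z points along the fingers, y is the line along which they close (so a half turn about z gives the same grasp; the last joint's range is limited). The gripper opens to 93 mm and grips with 3 to 60 N. Pads are 15 mm wide; open, the fingers measure 128 mm over their backs; the gripper's body (75 mm by 188 mm) begins 65 mm behind the grasp point.
Start: joints at [1.056, 0.13, 1.488, -0, 1.523, -0.085], TCP at [0.25, 0.545, 0.405] pointing down, gripper open.
Joint ranges: [-2.96, 2.96], [-0.89, 2.26], [0.02, 2.5], [-1.34, 4.48], [0, 2.73], [-2.66, 2.66]. Speed limits (rad/s): [2.39, 2.39, 2.79, 3.14, 3.14, 3.14].

## Interface

Orientations are given as a rotation vector (axis times angle).
In Python, from plant import robot gives the robot as it stands.
- The arm moves only by the tool drive_tool, never from a script. Its argument "moves" is one flat list of numbers, 7 for each row, row after row: the finger opening in mm, from 0 to 93, then the shift along the tool's x, y, z in mm, then the turn, a rotation vector about the tool's x, y, z in degrees. A call has 1 to 8 rows; each row shifts and turns the commanded pose from where the row before left it, along the tool's axes as they then stand; what a row does not reach is not made up. A row lasts 1/10 s, in which the tool goes at most 50 mm and 8.59 degrees, less where a joint would pass 70% of its speed; a pose out of reach is approached as far as the arm can. A call is refused whole if a number of a shift passes 50 or a number of a turn 8.59, either way. A call with a gripper value outside its range is refused whole. The fingers move at their own pace and stop on an object; "grip_force" is the grip in N (left out, the last holds). Time passes only in rows, so rows that do not move let the fingers close. It gives the time, the measured TCP pose, the force, the opening and the grip force at its end, in the units of the state.
- robot.read_state(): the state, without advancing time (a new reading comes with each control period).
- robot.read_camera(name): name is "scene" or "top" or "wrist"; returns a dict with "color" (480x640x3 uint8, red, green, blue), "depth" (480x640 float32, m along the optical axis (not along the pixel's ray), 0 where there is no reading), "mtx" (3x3 intrinsics, pixels), "R" (3x3) and "t" (3): a world point X has camera coordinates R X + t. Camera axes: x right, y down, z forward; pixel columns grow to the right and rows downward; lengths in m; the calibration is good to about 2 mm. A picture is of the moment at which its call begins.
- robot.close_job(): hands the job in; it is judged then, once.
The state is a dict: "t": time; "q": joint angles; "dq": joint speeds; "joint_torque": joint torques, N m; "tool_pos": TCP position; "orientation": TCP orientation; "force": force on the tool from outside, world axes, zero at the start; "wrist_torque": the same for the moment, N m; "opening": finger opening in m; "gripper_force": force on a finger pad.
Only numpy, scipy, OpenCV 4.12 (cv2) and the standard library are available. Lean on these libraries where they do the work, as an engineer would, in place of code of your own. Each camera call takes 0.05 s, during which the arm holds its last target. There are 200 camera calls.

## Task

The amber, blue-capped bottles and tubes are light-sensitive: pull the drawer open, lift the three amber bottles out of the packed crate and stand them upright in the drawer's narrow compartment, and lay every amber tube from the spill tray on its side in the wide compartment; then push the drawer fully shut. The bottles are glass, so set them down without banging or dropping them, leave the white bottles standing in the crate, and do not disturb the wash bottle and beaker.

Things in the scene. Friction and masses are not known exactly. Their poses are not given: they have to be found in the camera images.
- amber1: 125 ml screw-cap bottle, amber glass with a BLUE cap. Round body 54 mm diameter from the base to 70 mm up, shoulder to 86 mm, then a cap 26 mm in diameter from 86 to 108 mm (its top). About 0.18 kg. Origin: centre of its base; z: up its axis to the cap. One of three that belong in the drawer; at the start it stands somewhere in the packed crate.
- amber2: 125 ml screw-cap bottle, amber glass with a BLUE cap. Round body 54 mm diameter from the base to 70 mm up, shoulder to 86 mm, then a cap 26 mm in diameter from 86 to 108 mm (its top). About 0.18 kg. Origin: centre of its base; z: up its axis to the cap. One of three that belong in the drawer; at the start it stands somewhere in the packed crate.
- amber3: 125 ml screw-cap bottle, amber glass with a BLUE cap. Round body 54 mm diameter from the base to 70 mm up, shoulder to 86 mm, then a cap 26 mm in diameter from 86 to 108 mm (its top). About 0.18 kg. Origin: centre of its base; z: up its axis to the cap. One of three that belong in the drawer; at the start it stands somewhere in the packed crate.
- white1: 125 ml screw-cap bottle, white plastic with a WHITE cap. Round body 54 mm diameter from the base to 70 mm up, shoulder to 86 mm, then a cap 26 mm in diameter from 86 to 108 mm (its top). About 0.18 kg. Origin: centre of its base; z: up its axis to the cap. Stays in the crate.
- white2: 125 ml screw-cap bottle, white plastic with a WHITE cap. Round body 54 mm diameter from the base to 70 mm up, shoulder to 86 mm, then a cap 26 mm in diameter from 86 to 108 mm (its top). About 0.18 kg. Origin: centre of its base; z: up its axis to the cap. Stays in the crate.
- white3: 125 ml screw-cap bottle, white plastic with a WHITE cap. Round body 54 mm diameter from the base to 70 mm up, shoulder to 86 mm, then a cap 26 mm in diameter from 86 to 108 mm (its top). About 0.18 kg. Origin: centre of its base; z: up its axis to the cap. Stays in the crate.
- white4: 125 ml screw-cap bottle, white plastic with a WHITE cap. Round body 54 mm diameter from the base to 70 mm up, shoulder to 86 mm, then a cap 26 mm in diameter from 86 to 108 mm (its top). About 0.18 kg. Origin: centre of its base; z: up its axis to the cap. Stays in the crate.
- white5: 125 ml screw-cap bottle, white plastic with a WHITE cap. Round body 54 mm diameter from the base to 70 mm up, shoulder to 86 mm, then a cap 26 mm in diameter from 86 to 108 mm (its top). About 0.18 kg. Origin: centre of its base; z: up its axis to the cap. Stays in the crate.
- white6: 125 ml screw-cap bottle, white plastic with a WHITE cap. Round body 54 mm diameter from the base to 70 mm up, shoulder to 86 mm, then a cap 26 mm in diameter from 86 to 108 mm (its top). About 0.18 kg. Origin: centre of its base; z: up its axis to the cap. Stays in the crate.
- tube1: Amber 50 ml centrifuge tube with a BLUE cap, lying on its side in the spill tray; 30 mm diameter, 115 mm long, about 0.06 kg, free to roll. One to three of these are present. Origin: on its axis, at mid-length; x: along its axis towards the cap (the last 14 mm at the -x end taper). Lying flat, its axis is 15 mm above what it lies on.
- tube2: Amber 50 ml centrifuge tube with a BLUE cap, lying on its side in the spill tray; 30 mm diameter, 115 mm long, about 0.06 kg, free to roll. One to three of these are present. Origin: on its axis, at mid-length; x: along its axis towards the cap (the last 14 mm at the -x end taper). Lying flat, its axis is 15 mm above what it lies on.
- tube3: Amber 50 ml centrifuge tube with a BLUE cap, lying on its side in the spill tray; 30 mm diameter, 115 mm long, about 0.06 kg, free to roll. One to three of these are present. Origin: on its axis, at mid-length; x: along its axis towards the cap (the last 14 mm at the -x end taper). Lying flat, its axis is 15 mm above what it lies on.
- crate: Open grey plastic crate, fixed to the bench, outer 178 x 178 mm, walls 6 mm thick and 78 mm high, inner floor 6 mm up. Holds nine bottles in three rows of three, packed touching (54.6 mm pitch along the crate's x and y). The caps stand above the walls with about 28 mm between neighbouring caps. Origin: centre of its underside; x, y along its sides, z up.
- tray: Shallow grey-green silicone spill tray, fixed, outer 280 x 210 mm, floor 5 mm thick, lip 5 mm wide standing 10 mm above that floor, so that a tube that rolls is stopped at the lip; the tubes lie in it. Origin: centre of its underside; x along its 280 mm side.
- cabinet: Grey steel bench-top drawer unit with a white front, fixed, 250 deep (x) x 286 wide (y) x 150 mm high; one drawer. Origin: middle of the lower edge of its front opening; x points into the cabinet, away from the robot, y along the front, z up; the drawer slides out along -x (its front panel is 14 mm thick and lies against the front when shut).
- drawer (a joint): How far the drawer is pulled out, in m: 0 shut, 0.225 fully out (end stops). Runs stiffly on its slides (2 N friction plus 12 N per m/s) and stays where it is left. All drawer points below move with it.
- handle (a point): Centre of the drawer's handle: a horizontal steel bar 10 mm thick, 130 mm long along y, 42 mm in front of the drawer's front panel (centre of the bar to the panel), 20 mm below the top of the cabinet. Axes as the cabinet's.
- narrow_floor (a point): Narrow compartment of the drawer (cabinet's +y side), for the bottles in one row: middle of the FRONT edge of its floor, 18 mm above the bench. It reaches 200 mm from here along +x (into the drawer) and 33 mm either side in y. Side and rear walls 40 mm above the floor, front panel 123 mm. Axes as the cabinet's. Fully out, the rear end of the floor is 25 mm in front of the cabinet.
- wide_floor (a point): Wide compartment of the drawer (cabinet's -y side), for the tubes: middle of the FRONT edge of its floor, 18 mm above the bench. It reaches 200 mm from here along +x and 93 mm either side in y. A 6 mm divider, 35 mm high, separates it from the narrow one. Axes as the cabinet's.
- wash_bottle: White wash bottle with a red top, 72 mm diameter, 212 mm high, loose bystander. Origin: centre of its base.
- beaker: Clear plastic beaker, 84 mm diameter, 115 mm high, loose bystander. Origin: centre of its underside.

How it is judged:
By the outcome, as a careful person would: the job done as asked, in the order asked, and still so for the second after the job is handed in, with the robot touching nothing.
Of tube1, tube2, tube3 only 1 to 3 are there at a start; the rules pass over those that are not, and their reading is None.
At some moment in a run one of tube1, tube2, tube3 may be knocked a few centimetres aside while the robot is not near it.
It also fails if it takes over 210 s, if anything falls off the work surface, if the arm or the gripper's body presses on something with over 40 N, if the wrist force passes 120 N, or if a joint passes its speed limit or range.

## Working session

There is one attempt and no reset: what is moved stays moved. The work goes in short steps, Python scripts to look and compute and a tool call to move; the robot and the scene stay as the last step left them, time stands still between calls to the robot, and variables do not carry over. Pictures are saved under pics/ and viewed, at most 15 in all, crops included, and the job is handed in when it is done.

Besides the shell and the picture viewer there is one more tool, called after "Call:" as a command line: name --argument value ..., lists and objects as JSON in quotes. drive_tool: Moves the arm, as the interface text tells. Its arguments: {"type":"object","properties":{"moves":{"type":"array","items":{"type":"number"}},"grip_force":{"type":"number"}},"required":["moves"]}

```bash
mkdir -p pics; ls; cat > h.py <<'E'
import numpy as np, cv2
from scipy.spatial.transform import Rotation as Ro
from plant import robot
def snap(n,f,crop=None,s=1):
    c=robot.read_camera(n); im=c["color"][:,:,::-1]
    if crop: x0,y0,x1,y1=crop; im=im[y0:y1,x0:x1]
    im=cv2.resize(im,None,fx=s,fy=s,interpolation=cv2.INTER_CUBIC)
    cv2.imwrite("pics/"+f,im); return c
def pt(c,u,v,z=None):
    # world point at pixel: by depth, or on plane z
    r=np.linalg.inv(c["mtx"])@[u,v,1.]; R,t=c["R"],c["t"]
    o=-R.T@t; d=R.T@r
    if z is None:
        k=c["depth"][int(v)-1:int(v)+2,int(u)-1:int(u)+2]; k=np.median(k[k>0]) if (k>0).any() else np.nan
    else: k=(z-o[2])/d[2]
    return o+d*k
def st():
    s=robot.read_state(); R=Ro.from_rotvec(s["orientation"]).as_matrix()
    print("t",round(s["t"],2),"tcp",np.round(s["tool_pos"],4),"F",np.round(s["force"],1),"op",round(s["opening"],4),"gf",s["gripper_force"])
    print(np.round(R,3).tolist(),"q",np.round(s["q"],2)); return s,R
def togo(p):
    # mm in tool axes to bring TCP to p
    s,R=st(); print("togo",np.round(R.T@(np.array(p)-s["tool_pos"])*1000,1))
E
python3 - <<'E'
from h import *
import pickle
st()
c=snap("top","top0.png"); d=snap("scene","scene0.png")
pickle.dump((c,d),open("c0.pkl","wb"))
for x in (c,d): print(x["mtx"].tolist(),-x["R"].T@x["t"],np.round(x["R"],3).tolist())
E
```

```text
pics
t 0.0 tcp [0.2499 0.5452 0.4037] F [-1.5  0.7 -0. ] op 0.0932 gf 0.0
[[-0.909, 0.417, -0.001], [0.417, 0.909, -0.002], [0.0, -0.002, -1.0]] q [ 1.06  0.13  1.49 -0.    1.52 -0.09]
[[444.43686176699475, 0.0, 326.2838465622444], [0.0, 444.43686176699475, 238.46683740323564], [0.0, 0.0, 1.0]] [0.42230864 0.02290946 1.2120884 ] [[0.006, -1.0, 0.008], [-0.993, -0.007, -0.12], [0.12, -0.007, -0.993]]
[[571.8061331055469, 0.0, 319.7864265565193], [0.0, 571.8061331055469, 244.07386573724165], [0.0, 0.0, 1.0]] [ 0.32433653 -0.69682089  0.99087555] [[0.955, -0.296, 0.001], [-0.224, -0.724, -0.653], [0.194, 0.623, -0.758]]
```

View pics/top0.png

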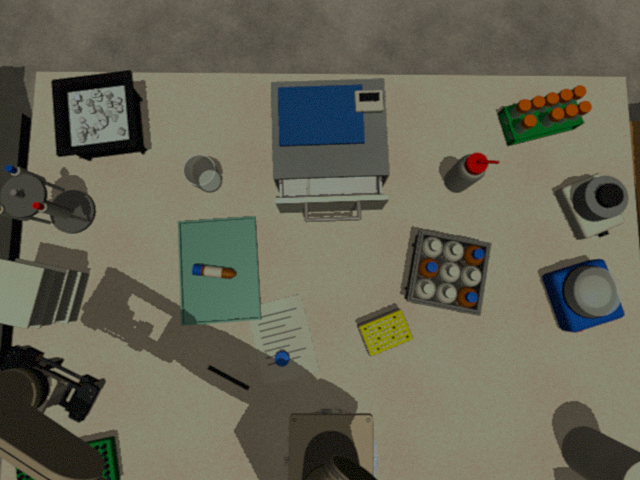

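View pics/scene0.png

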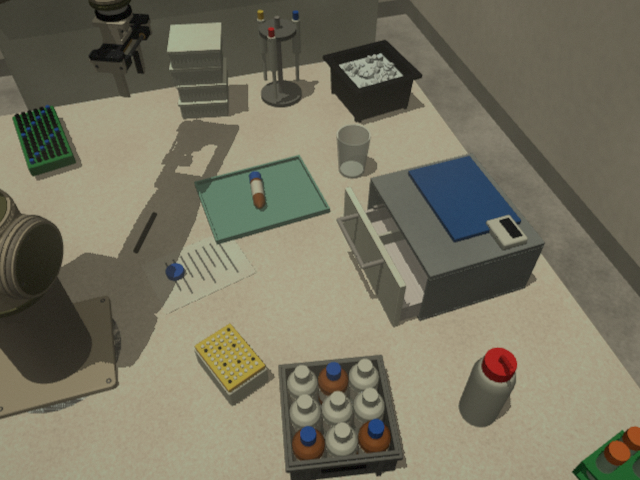

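The top view shows a single tube near (213,271). The amber caps are at about (476,254), (430,268) and (470,297), and the drawer is slightly open with its handle at about (333,215). I'll enlarge to read pixels more closely.

```bash
python3 - <<'E'
import pickle,cv2,numpy as np
from h import pt
c,d=pickle.load(open("c0.pkl","rb"))
im=c["color"][:,:,::-1]
a=cv2.resize(im[165:325,260:500],None,fx=3.3,fy=3.3,interpolation=cv2.INTER_CUBIC); cv2.imwrite("pics/crop1.png",a)
# blue caps by color, on cap plane
hsv=cv2.cvtColor(np.ascontiguousarray(im),cv2.COLOR_BGR2HSV)
m=cv2.inRange(hsv,(105,120,60),(125,255,255))
n,l,s,ce=cv2.connectedComponentsWithStats(m)
for i in range(1,n):
    if s[i,4]>15: print(s[i],ce[i].round(1),pt(c,*ce[i]).round(4),pt(c,*ce[i],0.113).round(4))
for y in range(195,222,1): print(y,[pt(c,u,y).round(3).tolist() for u in (325,)])
E
```

```text
[ 278   85   86   60 3521] [319.1 115.5] [0.8538 0.035  0.1622] [0.874  0.0355 0.113 ]
[  5 165   8   7  45] [  8.1 167.9] [0.6936 0.7276 0.2402] [0.7291 0.8198 0.113 ]
[474 249  11  10  87] [478.6 253.4] [ 0.52   -0.3635  0.114 ] [ 0.5201 -0.3639  0.113 ]
[587 260  20   9 102] [598.  263.5] [ 0.4996 -0.6878  0.069 ] [ 0.4966 -0.6605  0.113 ]
[427 262  10  10  85] [431.6 266.6] [ 0.4865 -0.2455  0.1142] [ 0.4866 -0.2458  0.113 ]
[192 264  10  11  82] [196.5 269.4] [0.4799 0.3574 0.0331] [0.476  0.3347 0.113 ]
[552 270  72  62 911] [580.6 308.6] [ 0.3854 -0.6138  0.1066] [ 0.3856 -0.6101  0.113 ]
[467 292  11  10  89] [472.  296.9] [ 0.4127 -0.3431  0.1146] [ 0.4127 -0.3437  0.113 ]
[275 351  15  15 162] [281.6 357.9] [0.2505 0.1299 0.0178] [0.2642 0.1213 0.113 ]
195 [[0.686, 0.019, 0.019]]
196 [[0.657, 0.019, 0.139]]
197 [[0.654, 0.019, 0.14]]
198 [[0.652, 0.019, 0.141]]
199 [[0.649, 0.019, 0.14]]
200 [[0.647, 0.019, 0.14]]
201 [[0.644, 0.019, 0.139]]
202 [[0.643, 0.019, 0.135]]
203 [[0.643, 0.019, 0.12]]
204 [[0.643, 0.019, 0.108]]
205 [[0.643, 0.019, 0.095]]
206 [[0.643, 0.019, 0.08]]
207 [[0.643, 0.019, 0.071]]
208 [[0.643, 0.019, 0.055]]
209 [[0.643, 0.019, 0.04]]
210 [[0.643, 0.019, 0.027]]
211 [[0.642, 0.019, 0.015]]
212 [[0.642, 0.019, 0.001]]
213 [[0.64, 0.018, 0.0]]
214 [[0.637, 0.018, -0.0]]
215 [[0.634, 0.018, -0.002]]
216 [[0.631, 0.018, -0.002]]
217 [[0.606, 0.019, 0.132]]
218 [[0.603, 0.019, 0.136]]
219 [[0.6, 0.019, 0.135]]
220 [[0.598, 0.019, 0.133]]
221 [[0.596, 0.019, 0.129]]
```

View pics/crop1.png

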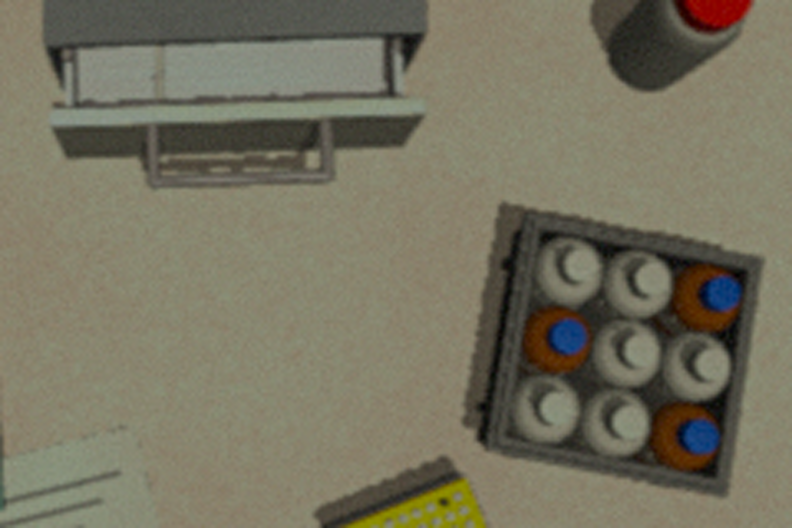

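The enlarged crop confirms the three blue caps, and the drawer divider at about (308,185) in the full picture puts the narrow bay on the left (+y). Next I'll measure the cabinet yaw, the drawer opening and the tube.

```bash
cat >> h.py <<'E'
def cloud(c):
    v,u=np.mgrid[0:480,0:640]; r=np.stack([u,v,np.ones_like(u)],-1)@np.linalg.inv(c["mtx"]).T
    P=(r*c["depth"][...,None]-c["t"])@c["R"]; P[c["depth"]<=0]=np.nan; return P
E
python3 - <<'E'
import pickle
from h import *
c,d=pickle.load(open("c0.pkl","rb"))
P=cloud(c).reshape(-1,3); Q=cloud(d).reshape(-1,3)
def sel(P,*b): 
    b=np.array(b).reshape(3,2); return P[((P>b[:,0])&(P<b[:,1])).all(1)]
# panel front face
a=sel(P,.635,.65,-.15,.18,.03,.11); print("panel fit",np.polyfit(a[:,1],a[:,0],1),a.min(0),a.max(0),len(a))
h=sel(P,.58,.615,-.15,.18,.12,.145); print("handle",h.mean(0),h.min(0),h.max(0))
t=sel(P,.6,1.,-.2,.25,.145,.155); print("cab top",t.min(0),t.max(0),len(t)); 
for y in (-.1,-.05,0,.05,.1): 
    k=t[abs(t[:,1]-y)<.006]; print(y,k[:,0].min(),k[:,0].max())
t=sel(P,.6,1.,-.2,.25,.155,.3); print("above cab",t.min(0),t.max(0))
p=sel(P,.62,.68,-.2,.25,.13,.146); print("panel top",p.min(0),p.max(0))
for nm,X in(("top",P),("sc",Q)):
    q=sel(X,.40,.56,.2,.45,.017,.06); m=q.mean(0); w,V=np.linalg.eigh(np.cov(q[:,:2].T)); print(nm,"tube",m,q.min(0),q.max(0),V[:,1],len(q))
    g=sel(X,.35,.65,.15,.5,.0,.1); print(np.nanmax(g[:,2]))
E
```

```text
panel fit [-0.04285433  0.64405837] [ 0.63751718 -0.13656371  0.03003179] [0.64994782 0.1425381  0.10988843] 578
handle [0.60238657 0.00298869 0.13401957] [ 0.59500289 -0.06746891  0.128395  ] [0.61493814 0.06823169 0.13983851]
cab top [ 0.64023153 -0.13824205  0.1450062 ] [0.95797405 0.15688409 0.15497541] 5624
-0.1 0.6490624645414094 0.9569387043411312
-0.05 0.6533375709870287 0.9561428299106971
0 0.7033241845254087 0.9534926012546919
0.05 0.6529286797844349 0.9492248946716704
0.1 0.6450913806256218 0.9492217496717142
above cab [ 0.70479472 -0.12731565  0.1550418 ] [0.94807692 0.15087989 0.17466012]
panel top [ 0.62006238 -0.13834677  0.13002464] [0.66360388 0.14180173 0.14591437]
top tube [0.47779277 0.31649911 0.03023698] [0.40716794 0.20018125 0.01705009] [0.55964939 0.41180852 0.04033011] [0.00442983 0.99999019] 524
0.04033010835471403
sc tube [0.4765272  0.30753082 0.02847509] [0.45814779 0.20093944 0.0170742 ] [0.53076579 0.40070737 0.03803316] [0.10260668 0.99472201] 420
0.03803315805327041
```

Call:
drive_tool --moves '[40, 0, 0, 0, 0, 0, 7.87, 40, 0, 0, 0, 0, 0, 7.87, 40, 0, 0, 0, 0, 0, 7.87, 40, 0, 0, 0, 0, 0, 7.87, 40, 0, 0, 0, 0, 0, 7.87, 40, 0, 0, 0, 0, 0, 7.87, 40, 0, 0, 0, 0, 0, 7.87, 40, 0, 0, 0, 0, 0, 7.87]' --grip_force 20

```text
t: 0.9
tool_pos: [0.2499, 0.5453, 0.4041]
orientation: [2.18, 2.261, -0.002]
force: [0.7, -0.3, 0.7]
opening: 0.0408
gripper_force: 0.0
```

```bash
python3 -c "
from h import *
togo([.602,.0005,.365])"
```

```text
t 0.9 tcp [0.2499 0.5453 0.4041] F [ 0.7 -0.3  0.7] op 0.0408 gf 0.0
[[-0.036, 0.999, -0.001], [0.999, 0.036, -0.001], [-0.001, -0.001, -1.0]] q [1.06 0.13 1.49 0.   1.52 1.02]
togo [-557.3  332.    39.4]
```

Call:
drive_tool --moves '[40, -40, 24, 0, 0, 0, 0, 40, -40, 24, 0, 0, 0, 0, 40, -40, 24, 0, 0, 0, 0, 40, -40, 24, 0, 0, 0, 0, 40, -40, 24, 0, 0, 0, 0, 40, -40, 24, 0, 0, 0, 0, 40, -40, 24, 0, 0, 0, 0, 40, -40, 24, 0, 0, 0, 0]'

```text
t: 1.7
tool_pos: [0.4558, 0.232, 0.4045]
orientation: [-2.174, -2.268, 0.0]
force: [0.1, 1.5, -0.9]
opening: 0.0403
gripper_force: 0.0
```

Call:
drive_tool --moves '[40, -40, 24, 6, 0, 0, 0, 40, -40, 24, 6, 0, 0, 0, 40, -40, 24, 6, 0, 0, 0, 30, -40, 24, 6, 0, 0, 0, 30, -40, 22, 6, 0, 0, 0, 30, -30, 20, 4, 0, 0, 0, 30, 0, 0, 0, 0, 0, 0, 30, 0, 0, 0, 0, 0, 0]'

```text
t: 2.5
tool_pos: [0.6029, 0.0091, 0.3697]
orientation: [-2.175, -2.265, 0.002]
force: [0.4, 0.4, -0.2]
opening: 0.03
gripper_force: 0.0
```

```bash
python3 -c "
from h import *
togo([.602,.0005,.365]); snap('wrist','w1.png')"
```

```text
t 2.5 tcp [0.6029 0.0091 0.3697] F [ 0.4  0.4 -0.2] op 0.03 gf 0.0
[[-0.04, 0.999, -0.002], [0.999, 0.04, 0.0], [0.001, -0.002, -1.0]] q [-0.07  0.16  1.52  0.    1.46 -0.11]
togo [-8.6 -1.2  4.7]
```

View pics/w1.png

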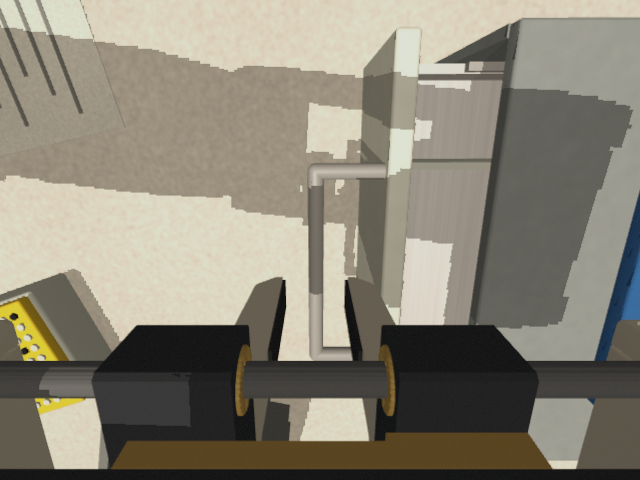

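The fingers straddle the bar (bar column ~315, fingertips at 285 and 345), so I'll descend, grip and pull.

Call:
drive_tool --moves '[30, -9, -1, 15, 0, 0, 0, 30, 0, 0, 20, 0, 0, 0, 30, 0, 0, 20, 0, 0, 0, 30, 0, 0, 16, 0, 0, 0, 6, 0, 0, 0, 0, 0, 0, 6, 0, 0, 0, 0, 0, 0, 6, 0, 0, 0, 0, 0, 0, 6, 0, 0, 0, 0, 0, 0]'

```text
t: 3.35
tool_pos: [0.6027, 0.0009, 0.301]
orientation: [2.173, 2.267, 0.002]
force: [0.2, 1.3, 0.8]
opening: 0.0095
gripper_force: 20.0
```

Call:
drive_tool --moves '[6, 0, -10, 0, 0, 0, 0, 6, 0, -20, 0, 0, 0, 0, 6, 0, -25, 0, 0, 0, 0, 6, 0, -25, 0, 0, 0, 0, 6, 0, -25, 0, 0, 0, 0, 6, 0, -25, 0, 0, 0, 0, 6, 0, -20, 0, 0, 0, 0, 6, 0, -15, 0, 0, 0, 0]'

```text
t: 4.15
tool_pos: [0.4368, -0.0061, 0.301]
orientation: [2.172, 2.266, 0.004]
force: [3.4, 0.2, 1.6]
opening: 0.0094
gripper_force: 20.0
```

Call:
drive_tool --moves '[6, 0, -5, 0, 0, 0, 0, 6, 0, -4, 0, 0, 0, 0, 6, 0, -3, 0, 0, 0, 0, 6, 0, -3, 0, 0, 0, 0, 6, 0, -2, 0, 0, 0, 0, 6, 0, 0, 0, 0, 0, 0]'

```text
t: 4.75
tool_pos: [0.4226, -0.0068, 0.3011]
orientation: [2.17, 2.263, 0.01]
force: [17.0, 2.5, -5.6]
opening: 0.0093
gripper_force: 20.0
```

Call:
drive_tool --moves '[6, 0, 1, 0, 0, 0, 0, 24, 0, 0, 0, 0, 0, 0, 24, 0, 0, 0, 0, 0, 0, 24, 0, 0, 0, 0, 0, 0, 24, 0, 0, -30, 0, 0, 0, 24, 0, 0, -40, 0, 0, 0, 24, 0, 0, -40, 0, 0, 0, 24, 0, 0, -40, 0, 0, 0]'

```text
t: 5.55
tool_pos: [0.421, -0.0068, 0.4507]
orientation: [-2.174, -2.267, 0.002]
force: [0.4, -0.1, -0.4]
opening: 0.0245
gripper_force: 0.0
```

Call:
drive_tool --moves '[36, 0, 0, 0, 0, 0, 8.3, 36, 0, 0, 0, 0, 0, 8.3, 36, 0, 0, 0, 0, 0, 8.3, 36, 0, 0, 0, 0, 0, 8.3, 36, 0, 0, 0, 0, 0, 8.3, 36, 0, 0, 0, 0, 0, 8.3, 36, 0, 0, 0, 0, 0, 8.3, 36, 0, 0, 0, 0, 0, 0]'

```text
t: 6.35
tool_pos: [0.4213, -0.0069, 0.4493]
orientation: [-3.003, -0.923, 0.002]
force: [0.4, -0.3, -0.4]
opening: 0.036
gripper_force: 0.0
```

```bash
python3 -c "
from h import *
togo([.4865,-.2455,.36])
c=snap('top','top1.png',(160,160,480,320),2.5)
d=snap('scene','s1.png')
import pickle; pickle.dump((c,d),open('c1.pkl','wb'))
"
```

```text
t 6.35 tcp [ 0.4213 -0.0069  0.4493] F [ 0.4 -0.3 -0.4] op 0.036 gf 0.0
[[0.827, 0.562, -0.001], [0.562, -0.827, -0.0], [-0.001, -0.001, -1.0]] q [-0.14 -0.38  1.88 -0.    1.65  0.84]
togo [-80.  234.1  89.2]
```

View pics/top1.png

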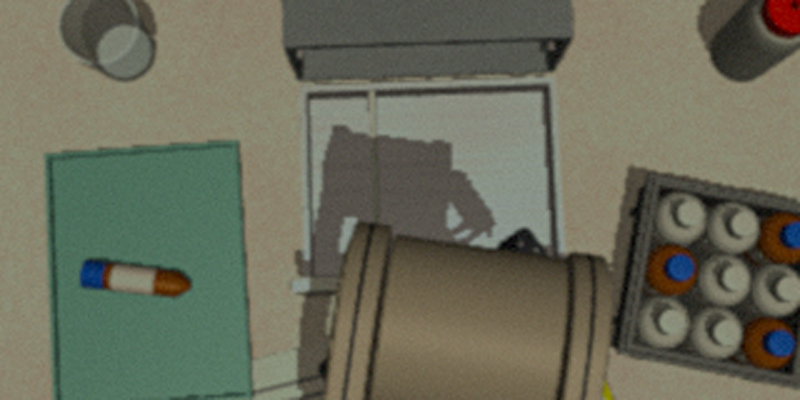

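```bash
python3 -c "
from h import *
import pickle
c,d=pickle.load(open('c1.pkl','rb'))
print('divider',pt(c,309,200,.053),pt(c,310.5,235,.053))
print('wall in',pt(c,283.5,200,.058),'rear',pt(c,300,197,.058),'wide wall',pt(c,380,200,.058),'paneltop left',pt(c,281,274,.141), pt(c,281,274))
ex=np.array([.9991,.0428]);ey=np.array([-.0428,.9991]);H=np.array([.4235,-.0068])
f=H+ex*.056
print('front edge narrow',f+ey*.096)
for s in(.040,.1,.160): print(s,(f+ey*.096+ex*s).round(4))
print('wide mid',(f-ey*.036+ex*.1).round(4))
P=cloud(c)[:,:,:].reshape(-1,3)
b=(abs(P[:,0]-.56)<.01)&(P[:,1]>-.16)&(P[:,1]<.16)&(P[:,2]<.2)
k=P[b]; k=k[np.argsort(k[:,1])]
for q in k[::6]: print(q.round(3).tolist(),end=' ')
"
```

```text
divider [0.66471601 0.06135608 0.053     ] [0.57109863 0.05644398 0.053     ]
wall in [0.66317921 0.12852287 0.058     ] rear [0.67157087 0.08506472 0.058     ] wide wall [ 0.66504006 -0.1266001   0.058     ] paneltop left [0.46486784 0.12381216 0.141     ] [0.46481771 0.12369331 0.14226159]
front edge narrow [0.4753408 0.0915104]
0.04 [0.5153 0.0932]
0.1 [0.5753 0.0958]
0.16 [0.6352 0.0984]
wide mid [ 0.5809 -0.0361]
[0.555, -0.158, -0.003] [0.552, -0.158, 0.002] [0.557, -0.155, 0.002] [0.562, -0.152, 0.002] [0.557, -0.15, -0.0] [0.557, -0.147, 0.001] [0.554, -0.137, 0.055] [0.563, -0.135, 0.065] [0.558, -0.133, 0.058] [0.556, -0.131, 0.034] [0.561, -0.131, 0.058] [0.555, -0.131, 0.019] [0.557, -0.13, 0.022] [0.568, -0.128, 0.022] [0.566, -0.125, 0.019] [0.566, -0.123, 0.018] [0.563, -0.12, 0.018] [0.558, -0.118, 0.014] [0.56, -0.117, 0.023] [0.566, -0.114, 0.02] [0.555, -0.112, 0.019] [0.566, -0.109, 0.018] [0.563, -0.106, 0.018] [0.569, -0.104, 0.017] [0.555, -0.101, 0.015] [0.563, -0.101, 0.022] [0.555, -0.098, 0.02] [0.557, -0.096, 0.019] [0.555, -0.093, 0.019] [0.566, -0.09, 0.
[... 1724 characters left out ...]
9] [0.551, 0.091, 0.018] [0.559, 0.091, 0.015] [0.554, 0.094, 0.014] [0.559, 0.096, 0.02] [0.569, 0.099, 0.022] [0.564, 0.102, 0.023] [0.562, 0.102, 0.018] [0.554, 0.105, 0.017] [0.559, 0.107, 0.019] [0.556, 0.11, 0.018] [0.559, 0.11, 0.015] [0.562, 0.113, 0.017] [0.559, 0.115, 0.021] [0.567, 0.118, 0.021] [0.565, 0.118, 0.014] [0.564, 0.121, 0.018] [0.559, 0.124, 0.018] [0.567, 0.126, 0.02] [0.554, 0.127, 0.041] [0.551, 0.128, 0.059] [0.562, 0.128, 0.057] [0.552, 0.131, 0.057] [0.551, 0.133, 0.06] [0.57, 0.133, 0.06] [0.561, 0.142, -0.001] [0.561, 0.144, 0.0] [0.553, 0.147, -0.002] [0.552, 0.149, 0.001] [0.56, 0.152, 0.003] [0.555, 0.155, 0.003] [0.561, 0.156, -0.004] [0.553, 0.158, -0.003]
```

Call:
drive_tool --moves '[36, -16, 46, 0, 0, 0, 0, 36, -16, 46, 0, 0, 0, 0, 36, -16, 46, 0, 0, 0, 0, 36, -16, 46, 0, 0, 0, 0, 36, -16, 46, 0, 0, 0, 0, 36, 0, 4, 20, 0, 0, 0, 36, 0, 0, 30, 0, 0, 0, 36, 0, 0, 30, 0, 0, 0]'

```text
t: 7.25
tool_pos: [0.4873, -0.246, 0.3688]
orientation: [3.0, 0.931, 0.0]
force: [0.5, -0.4, -0.5]
opening: 0.0363
gripper_force: 0.0
```

```bash
python3 -c "
from h import *
s,R=st(); togo([.4865,-.2455,.282])
w=snap('wrist','w2.png')
for p in ([.4865,-.2455,.114],[.52,-.3635,.114],[.4127,-.343,.114]):
    X=w['mtx']@(w['R']@p+w['t']); print((X/X[2])[:2])
g=s['tool_pos']+R[:,2]*.186; X=w['mtx']@(w['R']@g+w['t']); print('tip',(X/X[2])[:2])
"
```

```text
t 7.25 tcp [ 0.4873 -0.246   0.3688] F [ 0.5 -0.4 -0.5] op 0.0363 gf 0.0
[[0.824, 0.566, 0.0], [0.566, -0.824, -0.0], [0.0, 0.0, -1.0]] q [-0.56  0.    1.69  0.    1.45  0.41]
t 7.25 tcp [ 0.4873 -0.246   0.3688] F [ 0.5 -0.4 -0.5] op 0.0363 gf 0.0
[[0.824, 0.566, 0.0], [0.566, -0.824, -0.0], [0.0, 0.0, -1.0]] q [-0.56  0.    1.69  0.    1.45  0.41]
togo [-0.4 -0.9 86.8]
[313.15485241 249.67164718]
[471.97680632 300.21434763]
[361.85164053 387.4286698 ]
tip [314.32194203 293.28783278]
```

View pics/w2.png

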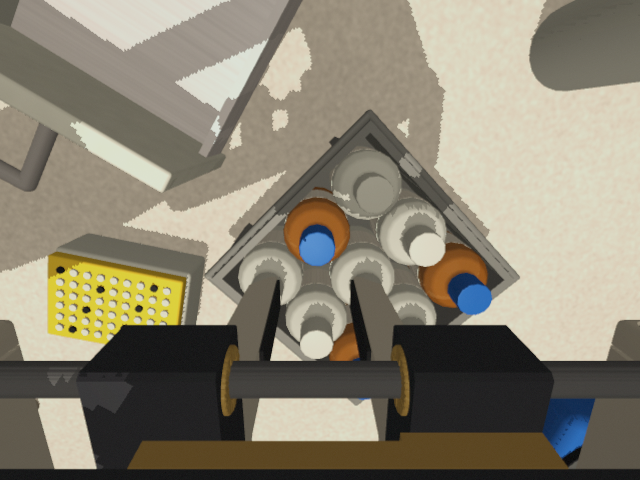

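The caps sit where predicted: cap at (317,249), fingers centred at column 316. I'll descend on the cap, grip and lift.

Call:
drive_tool --moves '[36, 0, 0, 20, 0, 0, 0, 36, 0, 0, 25, 0, 0, 0, 36, 0, 0, 20, 0, 0, 0, 36, 0, 0, 13, 0, 0, 0, 36, 0, 0, 8, 0, 0, 0, 36, 0, 0, 0, 0, 0, 0, 20, 0, 0, 0, 0, 0, 0, 20, 0, 0, 0, 0, 0, 0]' --grip_force 25

```text
t: 8.1
tool_pos: [0.4878, -0.2455, 0.2851]
orientation: [3.0, 0.927, 0.002]
force: [0.7, 0.2, -1.6]
opening: 0.0253
gripper_force: 25.0
```

Call:
drive_tool --moves '[20, 0, 0, 0, 0, 0, 0, 20, 0, 0, -5, 0, 0, 0, 20, 0, 0, -10, 0, 0, 0, 20, 0, 0, -15, 0, 0, 0, 20, 0, 0, -25, 0, 0, 0, 20, 0, 0, -30, 0, 0, 0, 20, 0, 0, -30, 0, 0, 0, 20, 0, 0, -30, 0, 0, 0]'

```text
t: 8.9
tool_pos: [0.4869, -0.2449, 0.4314]
orientation: [3.001, 0.927, 0.001]
force: [0.2, -0.1, -1.9]
opening: 0.0255
gripper_force: 25.0
```

Call:
drive_tool --moves '[20, 10, -6, -20, 0, 0, 0, 20, 30, -18, 0, 0, 0, 0, 20, 35, -22, 0, 0, 0, 0, 20, 35, -22, 0, 0, 0, 0, 20, 35, -22, 0, 0, 0, 0, 20, 35, -22, 0, 0, 0, 0, 20, 35, -22, 0, 0, 0, 0, 20, 35, -22, 0, 0, 0, 0]'

```text
t: 9.7
tool_pos: [0.6059, 0.0264, 0.4503]
orientation: [3.002, 0.927, 0.001]
force: [0.6, -0.3, -2.0]
opening: 0.0253
gripper_force: 25.0
```

Call:
drive_tool --moves '[20, 35, -22, 0, 0, 0, 0, 20, 22, -14, 0, 0, 0, 0, 20, 10, -6, 0, 0, 0, 0, 20, 0, 0, 0, 0, 0, 0]'

```text
t: 10.1
tool_pos: [0.6375, 0.0981, 0.4492]
orientation: [-3.001, -0.93, 0.0]
force: [-0.8, -0.0, -2.5]
opening: 0.0254
gripper_force: 25.0
```

```bash
python3 -c "
from h import *
togo([.6372,.0985,.300]); c=snap('wrist','w3.png')"
```

```text
t 10.1 tcp [0.6375 0.0981 0.4492] F [-0.8 -0.  -2.5] op 0.0254 gf 24.98755931854248
[[0.825, 0.565, -0.0], [0.565, -0.825, 0.0], [-0.0, -0.0, -1.0]] q [0.07 0.24 1.29 0.   1.62 1.04]
togo [ -0.   -0.5 149.2]
```

View pics/w3.png

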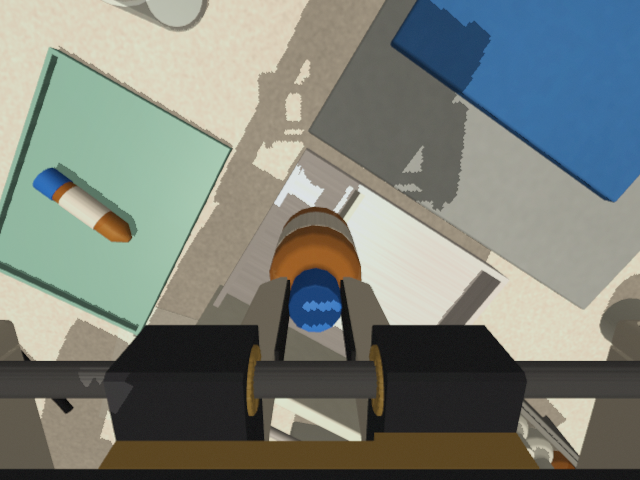

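The bottle hangs upright over the narrow bay with its cap at (315,300). Lowering gently.

Call:
drive_tool --moves '[20, 0, 0, 15, 0, 0, 0, 20, 0, 0, 25, 0, 0, 0, 20, 0, 0, 30, 0, 0, 0, 20, 0, 0, 30, 0, 0, 0, 20, 0, 0, 25, 0, 0, 0, 20, 0, 0, 13, 0, 0, 0, 20, 0, 0, 6, 0, 0, 0, 20, 0, 0, 2, 0, 0, 0]'

```text
t: 10.95
tool_pos: [0.6374, 0.0963, 0.3026]
orientation: [3.002, 0.925, -0.0]
force: [-0.5, -0.0, -1.3]
opening: 0.025
gripper_force: 25.0
```

Call:
drive_tool --moves '[20, 0, 0, 1, 0, 0, 0, 20, 0, 0, 1, 0, 0, 0, 20, 0, 0, 1, 0, 0, 0]'

```text
t: 11.25
tool_pos: [0.6379, 0.0971, 0.301]
orientation: [3.001, 0.927, 0.003]
force: [0.1, -0.4, -2.6]
opening: 0.0258
gripper_force: 25.0
```

Call:
drive_tool --moves '[20, 0, 0, 1, 0, 0, 0, 20, 0, 0, 1, 0, 0, 0]'

```text
t: 11.45
tool_pos: [0.6375, 0.0971, 0.298]
orientation: [3.002, 0.927, 0.001]
force: [-0.4, 0.3, -2.8]
opening: 0.0254
gripper_force: 25.0
```

Call:
drive_tool --moves '[20, 0, 0, 1, 0, 0, 0, 20, 0, 0, 0, 0, 0, 0]'

```text
t: 11.65
tool_pos: [0.6376, 0.0971, 0.2971]
orientation: [3.002, 0.927, 0.001]
force: [-0.0, -0.4, 0.5]
opening: 0.0253
gripper_force: 25.0
```

Call:
drive_tool --moves '[36, 0, 0, 0, 0, 0, 0, 36, 0, 0, 0, 0, 0, 0, 36, 0, 0, 0, 0, 0, 0, 36, 0, 0, -10, 0, 0, 0, 36, 0, 0, -25, 0, 0, 0, 36, 0, 0, -30, 0, 0, 0, 36, 0, 0, -30, 0, 0, 0, 36, -10, 10, -20, 0, 0, 0]'

```text
t: 12.45
tool_pos: [0.6351, 0.0843, 0.4156]
orientation: [3.001, 0.929, 0.006]
force: [-0.0, 0.2, 0.4]
opening: 0.0362
gripper_force: 0.0
```

Call:
drive_tool --moves '[36, -34, 30, 0, 0, 0, 0, 36, -34, 30, 0, 0, 0, 0, 36, -34, 30, 0, 0, 0, 0, 36, -34, 30, 0, 0, 0, 0, 36, -34, 30, 0, 0, 0, 0, 36, -34, 30, 0, 0, 0, 0, 36, -34, 30, 0, 0, 0, 0, 36, -34, 30, 0, 0, 0, 0]'

```text
t: 13.25
tool_pos: [0.5447, -0.2701, 0.413]
orientation: [3.001, 0.927, 0.001]
force: [0.4, -0.1, -0.2]
opening: 0.0359
gripper_force: 0.0
```

Call:
drive_tool --moves '[36, -34, 30, 0, 0, 0, 0, 36, -25, 22, 10, 0, 0, 0, 36, -10, 8, 15, 0, 0, 0, 36, 0, 0, 15, 0, 0, 0, 36, 0, 0, 0, 0, 0, 0]'

```text
t: 13.75
tool_pos: [0.5219, -0.3555, 0.3682]
orientation: [-2.997, -0.925, 0.004]
force: [-0.7, 0.2, -0.9]
opening: 0.0363
gripper_force: 0.0
```

```bash
python3 -c "
from h import *
togo([.5205,-.363,.285])
w=snap('wrist','w4.png')
c=snap('top','t4.png',(240,160,420,320),3)
for p in ([.4865,-.2455,.114],[.52,-.3635,.114],[.4127,-.343,.114]):
    X=w['mtx']@(w['R']@p+w['t']); print((X/X[2])[:2])
im=cv2.imread('pics/w4.png'); hsv=cv2.cvtColor(im,cv2.COLOR_BGR2HSV)
n,l,s,ce=cv2.connectedComponentsWithStats(cv2.inRange(hsv,(100,100,80),(125,255,255)))
for i in range(1,n):
    if s[i,4]>150: print(s[i],ce[i].round(1))
"
```

```text
t 13.75 tcp [ 0.5219 -0.3555  0.3682] F [-0.7  0.2 -0.9] op 0.0363 gf 0.0
[[0.826, 0.564, -0.004], [0.564, -0.826, 0.004], [-0.001, -0.006, -1.0]] q [-0.68  0.24  1.44  0.    1.47  0.29]
togo [-5.3  5.9 83.2]
[151.74869252 202.82534611]
[324.33934403 257.34190977]
[222.66624484 351.27735295]
[ 310  232   35   42 1133] [327.2 253.4]
[ 547  399   44   47 1086] [570.6 415.6]
```

View pics/t4.png

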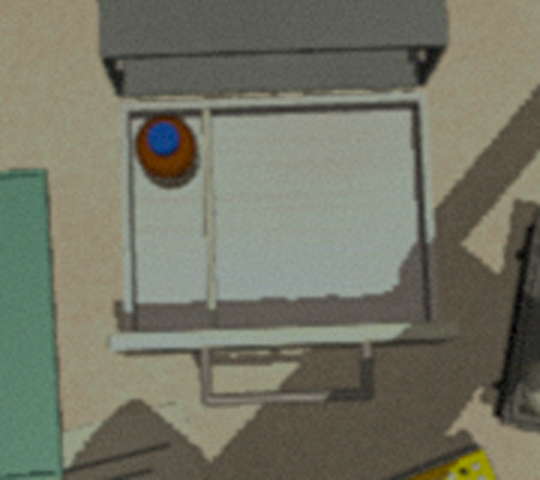

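The first bottle stands at the rear of the narrow bay (crop 165,145). Next is bottle A.

Call:
drive_tool --moves '[36, -5, 6, 15, 0, 0, 0, 36, 0, 0, 25, 0, 0, 0, 36, 0, 0, 20, 0, 0, 0, 36, 0, 0, 15, 0, 0, 0, 36, 0, 0, 8, 0, 0, 0, 36, 0, 0, 0, 0, 0, 0, 20, 0, 0, 0, 0, 0, 0, 20, 0, 0, 0, 0, 0, 0]' --grip_force 25

```text
t: 14.65
tool_pos: [0.522, -0.365, 0.2902]
orientation: [3.0, 0.926, 0.002]
force: [-0.5, 0.4, -0.8]
opening: 0.0252
gripper_force: 25.0
```

Call:
drive_tool --moves '[20, 0, 0, 0, 0, 0, 0, 20, 0, 0, -5, 0, 0, 0, 20, 0, 0, -10, 0, 0, 0, 20, 0, 0, -15, 0, 0, 0, 20, 0, 0, -25, 0, 0, 0, 20, 0, 0, -30, 0, 0, 0, 20, 0, 0, -35, 0, 0, 0, 20, 0, 0, -35, 0, 0, 0]'

```text
t: 15.45
tool_pos: [0.5213, -0.3644, 0.4465]
orientation: [3.001, 0.927, 0.001]
force: [0.7, -0.7, -1.4]
opening: 0.0253
gripper_force: 25.0
```

```bash
python3 -c "
from h import *
togo([.5753,.0958,.4500])
"
```

```text
t 15.45 tcp [ 0.5213 -0.3644  0.4465] F [ 0.7 -0.7 -1.4] op 0.0253 gf 24.990230798721313
[[0.826, 0.564, 0.0], [0.564, -0.826, -0.0], [0.0, 0.001, -1.0]] q [-0.69  0.21  1.32  0.    1.61  0.28]
togo [ 304.1 -349.7   -3.7]
```

Call:
drive_tool --moves '[20, 10, -12, 0, 0, 0, 0, 20, 27, -31, 0, 0, 0, 0, 20, 27, -31, 0, 0, 0, 0, 20, 27, -31, 0, 0, 0, 0, 20, 27, -31, 0, 0, 0, 0, 20, 27, -31, 0, 0, 0, 0, 20, 27, -31, 0, 0, 0, 0, 20, 27, -31, 0, 0, 0, 0]'

```text
t: 16.25
tool_pos: [0.5563, -0.0611, 0.4437]
orientation: [-3.002, -0.927, 0.0]
force: [0.2, 0.0, -1.6]
opening: 0.0252
gripper_force: 25.0
```

Call:
drive_tool --moves '[20, 27, -31, 0, 0, 0, 0, 20, 27, -31, 0, 0, 0, 0, 20, 27, -31, 0, 0, 0, 0, 20, 16, -19, 0, 0, 0, 0, 20, 8, -9, 0, 0, 0, 0, 20, 0, 0, 0, 0, 0, 0, 20, 0, 0, 0, 0, 0, 0]'

```text
t: 16.95
tool_pos: [0.5752, 0.0951, 0.4436]
orientation: [3.001, 0.926, -0.001]
force: [0.2, 0.2, -2.0]
opening: 0.0252
gripper_force: 25.0
```

```bash
python3 -c "
from h import *
togo([.5753,.0955,.3070])
"
```

```text
t 16.95 tcp [0.5752 0.0951 0.4436] F [ 0.2  0.2 -2. ] op 0.0252 gf 24.991444945335388
[[0.826, 0.564, -0.0], [0.564, -0.826, -0.001], [-0.001, 0.0, -1.0]] q [ 0.08  0.07  1.48 -0.    1.59  1.05]
togo [  0.4  -0.3 136.6]
```

Call:
drive_tool --moves '[20, 0, 0, 15, 0, 0, 0, 20, 0, 0, 25, 0, 0, 0, 20, 0, 0, 30, 0, 0, 0, 20, 0, 0, 30, 0, 0, 0, 20, 0, 0, 20, 0, 0, 0, 20, 0, 0, 10, 0, 0, 0, 20, 0, 0, 6, 0, 0, 0, 20, 0, 0, 1, 0, 0, 0]'

```text
t: 17.75
tool_pos: [0.5753, 0.0952, 0.3064]
orientation: [-3.002, -0.925, 0.001]
force: [-1.0, 0.3, -1.9]
opening: 0.0249
gripper_force: 25.0
```

Call:
drive_tool --moves '[20, 0, 0, 1, 0, 0, 0, 20, 0, 0, 1, 0, 0, 0, 20, 0, 0, 1, 0, 0, 0]'

```text
t: 18.05
tool_pos: [0.5757, 0.0959, 0.3047]
orientation: [3.001, 0.927, 0.003]
force: [1.1, 0.1, -2.5]
opening: 0.0251
gripper_force: 25.0
```

Call:
drive_tool --moves '[20, 0, 0, 1, 0, 0, 0, 20, 0, 0, 0, 0, 0, 0]'

```text
t: 18.25
tool_pos: [0.5754, 0.0959, 0.3028]
orientation: [3.002, 0.927, 0.0]
force: [-0.5, 0.4, -1.7]
opening: 0.0251
gripper_force: 25.0
```

Call:
drive_tool --moves '[20, 0, 0, 1, 0, 0, 0, 20, 0, 0, 0, 0, 0, 0]'

```text
t: 18.45
tool_pos: [0.5755, 0.0959, 0.3022]
orientation: [-3.002, -0.927, -0.001]
force: [-0.5, -0.6, 0.6]
opening: 0.0252
gripper_force: 25.0
```

Call:
drive_tool --moves '[20, 0, 0, 1, 0, 0, 0, 20, 0, 0, 0, 0, 0, 0]'

```text
t: 18.65
tool_pos: [0.5758, 0.0961, 0.3021]
orientation: [3.002, 0.927, 0.003]
force: [-1.5, 0.6, 5.9]
opening: 0.0256
gripper_force: 25.0
```

Call:
drive_tool --moves '[36, 0, 0, 0, 0, 0, 0, 36, 0, 0, 0, 0, 0, 0, 36, 0, 0, 0, 0, 0, 0, 36, 0, 0, -10, 0, 0, 0, 36, 0, 0, -25, 0, 0, 0, 36, 0, 0, -30, 0, 0, 0, 36, 0, 0, -30, 0, 0, 0, 36, 0, 0, -20, 0, 0, 0]'

```text
t: 19.45
tool_pos: [0.5756, 0.0958, 0.4192]
orientation: [3.001, 0.926, 0.005]
force: [0.5, 0.2, 0.4]
opening: 0.036
gripper_force: 0.0
```

Call:
drive_tool --moves '[36, -20, 15, 0, 0, 0, 0, 36, -36, 25, 0, 0, 0, 0, 36, -36, 25, 0, 0, 0, 0, 36, -36, 25, 0, 0, 0, 0, 36, -36, 25, 0, 0, 0, 0, 36, -36, 25, 0, 0, 0, 0, 36, -36, 25, 0, 0, 0, 0, 36, -36, 25, 0, 0, 0, 0]'

```text
t: 20.25
tool_pos: [0.4568, -0.2159, 0.4167]
orientation: [3.001, 0.927, 0.001]
force: [-0.0, -0.1, 0.1]
opening: 0.0359
gripper_force: 0.0
```

Call:
drive_tool --moves '[36, -36, 25, 0, 0, 0, 0, 36, -36, 25, 0, 0, 0, 0, 36, -25, 20, 15, 0, 0, 0, 36, -13, 10, 20, 0, 0, 0, 36, 0, 0, 15, 0, 0, 0, 36, 0, 0, 0, 0, 0, 0]'

```text
t: 20.85
tool_pos: [0.4114, -0.342, 0.3634]
orientation: [-2.998, -0.924, 0.003]
force: [-0.5, 0.1, -0.3]
opening: 0.0361
gripper_force: 0.0
```

```bash
python3 -c "
from h import *
togo([.413,-.3425,.285])
w=snap('wrist','w5.png')
for p in ([.52,-.3635,.114],[.413,-.3425,.114]):
    X=w['mtx']@(w['R']@p+w['t']); print((X/X[2])[:2])
im=cv2.imread('pics/w5.png'); hsv=cv2.cvtColor(im,cv2.COLOR_BGR2HSV)
n,l,s,ce=cv2.connectedComponentsWithStats(cv2.inRange(hsv,(100,100,80),(125,255,255)))
for i in range(1,n):
    if s[i,4]>150: print(s[i],ce[i].round(1))
"
```

```text
t 20.85 tcp [ 0.4114 -0.342   0.3634] F [-0.5  0.1 -0.3] op 0.0361 gf 0.0
[[0.827, 0.563, -0.003], [0.563, -0.827, 0.003], [-0.001, -0.004, -1.0]] q [-0.79 -0.02  1.72  0.    1.45  0.18]
togo [ 1.1  1.7 78.4]
[443.57426635 133.75243587]
[318.06952829 250.20594415]
[ 303  226   37   42 1189] [321.6 247. ]
[ 529  291  110   70 3507] [573.9 327. ]
```

View pics/w5.png

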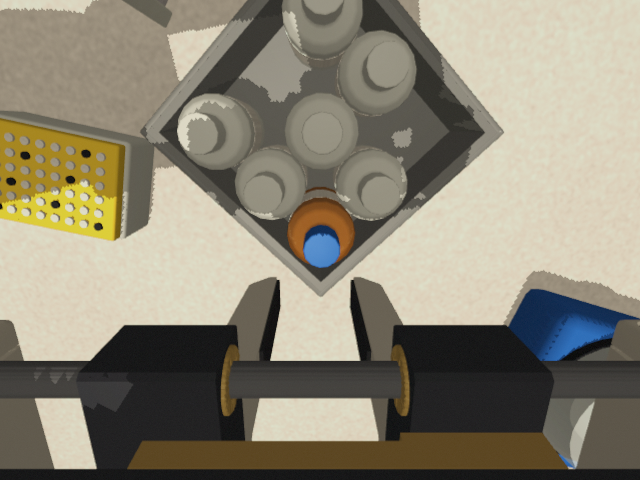

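The last amber cap is at (322,247), on target, and all six whites are standing.

Call:
drive_tool --moves '[36, 1, 3, 15, 0, 0, 0, 36, 0, 0, 25, 0, 0, 0, 36, 0, 0, 20, 0, 0, 0, 36, 0, 0, 10, 0, 0, 0, 36, 0, 0, 6, 0, 0, 0, 36, 0, 0, 0, 0, 0, 0, 20, 0, 0, 0, 0, 0, 0, 20, 0, 0, 0, 0, 0, 0]' --grip_force 25

```text
t: 21.7
tool_pos: [0.4149, -0.3447, 0.291]
orientation: [3.0, 0.926, 0.001]
force: [-0.0, 0.6, 0.5]
opening: 0.0252
gripper_force: 25.0
```

Call:
drive_tool --moves '[20, 0, 0, 0, 0, 0, 0, 20, 0, 0, -5, 0, 0, 0, 20, 0, 0, -10, 0, 0, 0, 20, 0, 0, -15, 0, 0, 0, 20, 0, 0, -25, 0, 0, 0, 20, 0, 0, -30, 0, 0, 0, 20, 0, 0, -40, 0, 0, 0, 20, 0, 0, -40, 0, 0, 0]'

```text
t: 22.5
tool_pos: [0.4142, -0.3441, 0.4573]
orientation: [3.002, 0.927, 0.0]
force: [1.5, -0.7, -2.1]
opening: 0.0255
gripper_force: 25.0
```

```bash
python3 -c "
from h import *
togo([.5138,.0930,.4550])
"
```

```text
t 22.5 tcp [ 0.4142 -0.3441  0.4573] F [ 1.5 -0.7 -2.1] op 0.0255 gf 24.989809691905975
[[0.826, 0.564, 0.0], [0.564, -0.826, -0.0], [0.0, 0.0, -1.0]] q [-0.79 -0.05  1.58  0.    1.61  0.18]
togo [ 328.7 -304.9    2.2]
```

Call:
drive_tool --moves '[20, 10, -9, 0, 0, 0, 0, 20, 28, -26, 0, 0, 0, 0, 20, 28, -26, 0, 0, 0, 0, 20, 28, -26, 0, 0, 0, 0, 20, 28, -26, 0, 0, 0, 0, 20, 28, -26, 0, 0, 0, 0, 20, 28, -26, 0, 0, 0, 0, 20, 28, -26, 0, 0, 0, 0]'

```text
t: 23.3
tool_pos: [0.4768, -0.0687, 0.4551]
orientation: [3.002, 0.927, 0.001]
force: [0.6, 0.3, -1.7]
opening: 0.0252
gripper_force: 25.0
```

Call:
drive_tool --moves '[20, 28, -26, 0, 0, 0, 0, 20, 28, -26, 0, 0, 0, 0, 20, 28, -26, 0, 0, 0, 0, 20, 25, -23, 0, 0, 0, 0, 20, 13, -13, 0, 0, 0, 0, 20, 0, 0, 0, 0, 0, 0, 20, 0, 0, 0, 0, 0, 0]'

```text
t: 24.0
tool_pos: [0.5132, 0.0926, 0.4548]
orientation: [3.001, 0.928, -0.001]
force: [-0.9, -0.2, -1.3]
opening: 0.0251
gripper_force: 25.0
```

```bash
python3 -c "
from h import *
togo([.5138,.0930,.3080]); snap('scene','s6.png',(300,100,560,320),3)
"
```

```text
t 24.0 tcp [0.5132 0.0926 0.4548] F [-0.9 -0.2 -1.3] op 0.0251 gf 24.9924436211586
[[0.825, 0.565, -0.0], [0.565, -0.825, -0.0], [-0.001, 0.0, -1.0]] q [ 0.08 -0.1   1.63 -0.    1.61  1.05]
togo [  0.8  -0.  146.8]
```

View pics/s6.png

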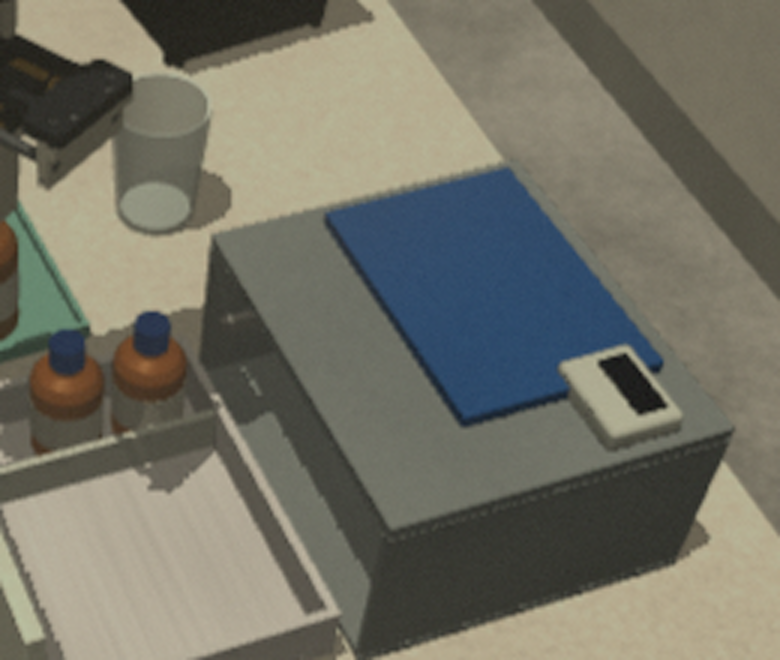

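Two bottles stand upright in the narrow bay (crop 65,390 and 150,370). Lowering the third.

Call:
drive_tool --moves '[20, 1, 0, 15, 0, 0, 0, 20, 0, 0, 30, 0, 0, 0, 20, 0, 0, 35, 0, 0, 0, 20, 0, 0, 30, 0, 0, 0, 20, 0, 0, 20, 0, 0, 0, 20, 0, 0, 10, 0, 0, 0, 20, 0, 0, 6, 0, 0, 0, 20, 0, 0, 1, 0, 0, 0]'

```text
t: 24.85
tool_pos: [0.5143, 0.0925, 0.3075]
orientation: [-3.002, -0.926, 0.0]
force: [-0.7, -0.4, -1.6]
opening: 0.0251
gripper_force: 25.0
```

Call:
drive_tool --moves '[20, 0, 0, 1, 0, 0, 0, 20, 0, 0, 1, 0, 0, 0, 20, 0, 0, 1, 0, 0, 0, 20, 0, 0, 0, 0, 0, 0]'

```text
t: 25.25
tool_pos: [0.5145, 0.093, 0.3051]
orientation: [3.002, 0.927, 0.001]
force: [-0.5, 0.1, -1.9]
opening: 0.0255
gripper_force: 25.0
```

Call:
drive_tool --moves '[20, 0, 0, 1, 0, 0, 0, 20, 0, 0, 0, 0, 0, 0]'

```text
t: 25.45
tool_pos: [0.5143, 0.0929, 0.3037]
orientation: [3.002, 0.927, -0.0]
force: [0.4, 0.4, -2.1]
opening: 0.0251
gripper_force: 25.0
```

Call:
drive_tool --moves '[20, 0, 0, 1, 0, 0, 0, 20, 0, 0, 0, 0, 0, 0]'

```text
t: 25.65
tool_pos: [0.5145, 0.093, 0.303]
orientation: [-3.002, -0.927, -0.001]
force: [-0.1, 0.7, 0.5]
opening: 0.0253
gripper_force: 25.0
```

Call:
drive_tool --moves '[36, 0, 0, 0, 0, 0, 0, 36, 0, 0, 0, 0, 0, 0, 36, 0, 0, 0, 0, 0, 0, 36, 0, 0, -10, 0, 0, 0, 36, 0, 0, -25, 0, 0, 0, 36, 0, 0, -30, 0, 0, 0, 36, 0, 0, -40, 0, 0, 0, 36, 0, 0, -20, 0, 0, 0]'

```text
t: 26.45
tool_pos: [0.5147, 0.0929, 0.4325]
orientation: [3.001, 0.926, 0.008]
force: [0.5, -0.2, 0.8]
opening: 0.0359
gripper_force: 0.0
```

Call:
drive_tool --moves '[60, 0, 0, 0, 0, 0, -8, 60, 0, 0, 0, 0, 0, -8, 60, 0, 0, 0, 0, 0, -8, 60, 0, 0, 0, 0, 0, -8, 60, 0, 0, 0, 0, 0, -8, 60, 0, 0, 0, 0, 0, -8, 60, 0, 0, 0, 0, 0, -8, 60, 0, 0, 0, 0, 0, 0]'

```text
t: 27.25
tool_pos: [0.5143, 0.0929, 0.4285]
orientation: [2.212, 2.23, 0.001]
force: [0.3, -0.2, 0.1]
opening: 0.0601
gripper_force: 0.0
```

```bash
python3 -c "
from h import *
c=snap('top','t7.png',(160,190,360,330),4)
d=snap('scene','s7.png')
for x in (c,d):
    im=np.ascontiguousarray(x['color'][:,:,::-1]); P=cloud(x); hsv=cv2.cvtColor(im,cv2.COLOR_BGR2HSV)
    box=(P[...,0]>.36)&(P[...,0]<.62)&(P[...,1]>.19)&(P[...,1]<.45)&(P[...,2]<.05)
    g=(hsv[...,0]>60)&(hsv[...,0]<95)
    m=(box&(P[...,2]>.012)&~g).astype(np.uint8); m=cv2.morphologyEx(m,cv2.MORPH_OPEN,np.ones((3,3)))
    n,l,s,ce=cv2.connectedComponentsWithStats(m)
    for i in range(1,n):
        if s[i,4]>100: q=P[l==i]; w,V=np.linalg.eigh(np.cov(q[:,:2].T)); a=V[:,1]; pr=(q[:,:2]-q[:,:2].mean(0))@a; mid=q[:,:2].mean(0)+a*(pr.max()+pr.min())/2; print(s[i],mid.round(4),a.round(3),np.ptp(pr),q[:,2].max())
togo([.477,.31,.36])
"
```

```text
[183 271  35  12 368] [0.4618 0.3474] [-0.049  0.999] 0.09117642038446333 0.04172321733671616
[239 167  22  36 413] [0.4629 0.3325] [-0.057  0.998] 0.11691285299286681 0.03791529803596432
t 27.35 tcp [0.5144 0.0929 0.4283] F [ 0.  0. -1.] op 0.0597 gf 0.0
[[-0.001, 1.0, 0.001], [1.0, 0.001, 0.0], [0.0, 0.001, -1.0]] q [ 0.08 -0.09  1.67 -0.    1.56  0.08]
togo [217.1 -37.1  68.3]
```

View pics/t7.png

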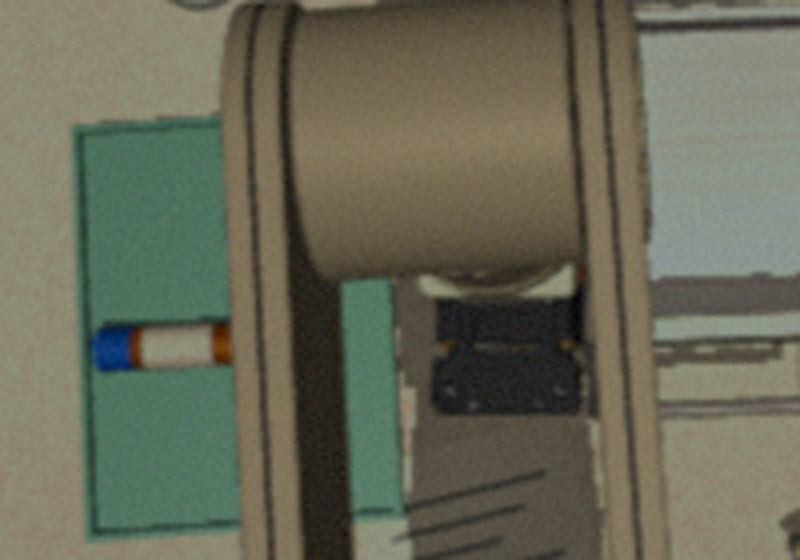

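The tube has been knocked: it now lies with its cap at crop (115,348), centre about (0.463,0.333). I'll move above it and recheck from near.

Call:
drive_tool --moves '[60, 30, -6, 0, 0, 0, -3, 60, 45, -10, 0, 0, 0, 0, 60, 45, -10, 0, 0, 0, 0, 60, 45, -10, 20, 0, 0, 0, 60, 45, -10, 30, 0, 0, 0, 60, 30, -5, 30, 0, 0, 0, 60, 0, 0, 30, 0, 0, 0, 60, 0, 0, 0, 0, 0, 0]'

```text
t: 28.15
tool_pos: [0.4502, 0.3257, 0.3157]
orientation: [-2.156, -2.282, 0.013]
force: [-1.0, -0.9, 0.0]
opening: 0.0603
gripper_force: 0.0
```

```bash
cat > tube.py <<'E'
from h import *
for n in ('wrist','scene','top'):
    x=robot.read_camera(n)
    im=np.ascontiguousarray(x['color'][:,:,::-1]); P=cloud(x); hsv=cv2.cvtColor(im,cv2.COLOR_BGR2HSV)
    cv2.imwrite('pics/%s_t.png'%n,im)
    box=(P[...,0]>.36)&(P[...,0]<.62)&(P[...,1]>.19)&(P[...,1]<.45)&(P[...,2]<.05)
    g=(hsv[...,0]>60)&(hsv[...,0]<95)
    m=(box&(P[...,2]>.022)&~g).astype(np.uint8); m=cv2.morphologyEx(m,cv2.MORPH_OPEN,np.ones((3,3)))
    N,l,s,ce=cv2.connectedComponentsWithStats(m)
    for i in range(1,N):
        if s[i,4]>100: q=P[l==i]; w,V=np.linalg.eigh(np.cov(q[:,:2].T)); a=V[:,1]; pr=(q[:,:2]-q[:,:2].mean(0))@a; mid=q[:,:2].mean(0)+a*(pr.max()+pr.min())/2; print(n,s[i],mid.round(4),a.round(3),np.ptp(pr),q[:,2].max())
E
python3 tube.py; python3 -c "
from h import *
togo([.463,.333,.193])"
```

```text
wrist [ 317  148   41  141 4908] [0.4643 0.3345] [-0.055  0.998] 0.11516731966912257 0.037513386064605636
scene [240 167  20  34 359] [0.4637 0.3326] [-0.045  0.999] 0.11769784908170594 0.03885616260289983
top [200 271  26  11 263] [0.4634 0.3155] [-0.048  0.999] 0.0661431282392819 0.041279712791018934
t 28.3 tcp [0.453  0.3255 0.3222] F [ 0.2 -0.5  0.9] op 0.0602 gf 0.0
[[-0.056, 0.998, 0.001], [0.998, 0.056, 0.001], [0.001, 0.001, -1.0]] q [ 0.53  0.07  1.71 -0.    1.36  0.48]
togo [  6.9  10.3 129.3]
```

View pics/wrist_t.png

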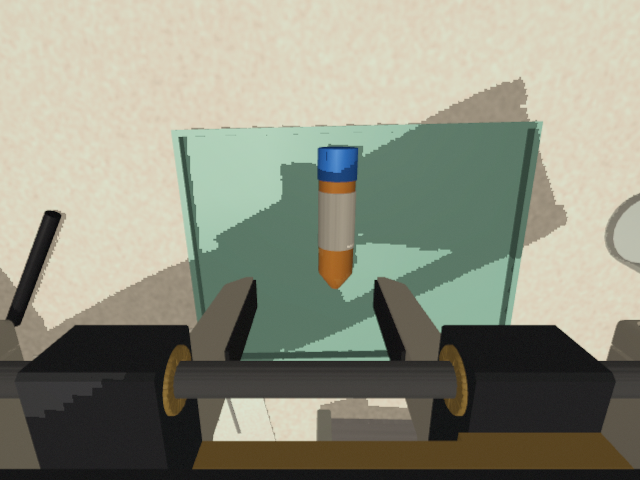

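The tube is at (337,215) and aligned with the tool. I'll shift 11 mm along tool y, descend and grip.

Call:
drive_tool --moves '[60, 8, 11, 20, 0, 0, 0, 60, 0, 0, 30, 0, 0, 0, 60, 0, 0, 30, 0, 0, 0, 60, 0, 0, 25, 0, 0, 0, 60, 0, 0, 15, 0, 0, 0, 60, 0, 0, 6, 0, 0, 0, 60, 0, 0, 0, 0, 0, 0, 22, 0, 0, 0, 0, 0, 0]' --grip_force 15

```text
t: 29.1
tool_pos: [0.4637, 0.3346, 0.1964]
orientation: [2.156, 2.284, 0.004]
force: [0.1, 0.5, 0.1]
opening: 0.0554
gripper_force: 0.0
```

Call:
drive_tool --moves '[22, 0, 0, 0, 0, 0, 0, 22, 0, 0, 0, 0, 0, 0, 22, 0, 0, 0, 0, 0, 0, 22, 0, 0, -5, 0, 0, 0, 22, 0, 0, -20, 0, 0, 0, 22, 0, 0, -40, 0, 0, 0, 22, 0, 0, -45, 0, 0, 0, 22, 0, 0, -45, 0, 0, 0]'

```text
t: 29.9
tool_pos: [0.4624, 0.3341, 0.3511]
orientation: [-2.156, -2.285, 0.001]
force: [1.6, 0.4, -0.8]
opening: 0.0294
gripper_force: 15.0
```

```bash
python3 -c "
from h import *
togo([.581,-.036,.340])"
```

```text
t 29.9 tcp [0.4624 0.3341 0.3511] F [ 1.6  0.4 -0.8] op 0.0294 gf 14.998008012771606
[[-0.058, 0.998, -0.001], [0.998, 0.058, -0.0], [-0.0, -0.001, -1.0]] q [ 0.54  0.08  1.64 -0.    1.42  0.48]
togo [-376.3   97.    11.2]
```

Call:
drive_tool --moves '[22, 0, 0, -45, 0, 0, 0, 22, -20, 5, -5, 0, 0, 0, 22, -40, 11, 0, 0, 0, 0, 22, -45, 12, 0, 0, 0, 0, 22, -45, 12, 0, 0, 0, 0, 22, -45, 12, 0, 0, 0, 0, 22, -45, 12, 0, 0, 0, 0, 22, -45, 12, 0, 0, 0, 0]'

```text
t: 30.7
tool_pos: [0.5553, 0.0524, 0.4001]
orientation: [2.156, 2.285, 0.001]
force: [1.0, 0.5, -0.3]
opening: 0.0296
gripper_force: 15.0
```

Call:
drive_tool --moves '[22, -45, 12, 0, 0, 0, 0, 22, -30, 10, 0, 0, 0, 0, 22, -16, 6, 0, 0, 0, 0, 22, 0, 0, 0, 0, 0, 0, 22, 0, 0, 0, 0, 0, 0]'

```text
t: 31.2
tool_pos: [0.5883, -0.0343, 0.3995]
orientation: [-2.156, -2.284, -0.0]
force: [0.1, 0.8, 0.0]
opening: 0.0295
gripper_force: 15.0
```

```bash
python3 -c "
from h import *
togo([.589,-.036,.215])"
```

```text
t 31.2 tcp [ 0.5883 -0.0343  0.3995] F [0.1 0.8 0. ] op 0.0295 gf 14.998233765363693
[[-0.058, 0.998, -0.001], [0.998, 0.058, 0.001], [0.001, -0.0, -1.0]] q [-0.15  0.1   1.53  0.    1.51 -0.2 ]
togo [ -1.9   0.7 184.5]
```

Call:
drive_tool --moves '[22, 0, 0, 20, 0, 0, 0, 22, 0, 0, 40, 0, 0, 0, 22, 0, 0, 40, 0, 0, 0, 22, 0, 0, 35, 0, 0, 0, 22, 0, 0, 25, 0, 0, 0, 22, 0, 0, 15, 0, 0, 0, 22, 0, 0, 9, 0, 0, 0, 22, 0, 0, 2, 0, 0, 0]'

```text
t: 32.0
tool_pos: [0.5884, -0.0342, 0.2134]
orientation: [-2.155, -2.286, 0.0]
force: [-0.5, 0.2, 0.0]
opening: 0.0296
gripper_force: 15.0
```

Call:
drive_tool --moves '[22, 0, 0, 2, 0, 0, 0, 22, 0, 0, 1, 0, 0, 0, 22, 0, 0, 0, 0, 0, 0]'

```text
t: 32.3
tool_pos: [0.5889, -0.0352, 0.2116]
orientation: [2.155, 2.284, 0.002]
force: [-0.4, 0.5, -0.6]
opening: 0.0298
gripper_force: 15.0
```

Call:
drive_tool --moves '[22, 0, 0, 1, 0, 0, 0, 22, 0, 0, 0, 0, 0, 0]'

```text
t: 32.5
tool_pos: [0.5885, -0.0352, 0.2099]
orientation: [2.156, 2.284, 0.0]
force: [-0.1, 0.3, -0.2]
opening: 0.0297
gripper_force: 15.0
```

Call:
drive_tool --moves '[22, 0, 0, 0.7, 0, 0, 0, 34, 0, 0, 0, 0, 0, 0, 40, 0, 0, 0, 0, 0, 0, 44, 0, 0, 0, 0, 0, 0, 44, 0, 0, -10, 0, 0, 0, 44, 0, 0, -40, 0, 0, 0, 40, 0, 0, -45, 0, 0, 0, 34, 0, 0, -45, 0, 0, 0]'

```text
t: 33.3
tool_pos: [0.588, -0.035, 0.3509]
orientation: [-2.156, -2.285, 0.0]
force: [1.5, 0.3, 0.3]
opening: 0.0363
gripper_force: 0.0
```

Call:
drive_tool --moves '[30, 0, 0, -45, 0, 0, 0, 30, 5, -45, 0, 0, 0, 0.5, 30, 5, -45, 0, 0, 0, 0.4, 30, 5, -40, 0, 0, 0, 0, 30, 5, -30, 0, 0, 0, 0, 30, 0, 0, 0, 0, 0, 0, 30, 0, 0, 0, 0, 0, 0]'

```text
t: 34.0
tool_pos: [0.4275, -0.0228, 0.395]
orientation: [2.173, 2.266, 0.002]
force: [0.5, -0.1, 0.6]
opening: 0.0299
gripper_force: 0.0
```

```bash
python3 -c "
from h import *
togo([.4235,-.007,.301]); snap('scene','s9.png',(190,130,560,480),1.6); snap('wrist','w9.png')"
```

```text
t 34.0 tcp [ 0.4275 -0.0228  0.395 ] F [ 0.5 -0.1  0.6] op 0.0299 gf 0.0
[[-0.042, 0.999, 0.003], [0.999, 0.042, -0.0], [-0.001, 0.003, -1.0]] q [-0.17 -0.35  1.95  0.    1.54 -0.22]
togo [16.  -3.5 94. ]
```

View pics/s9.png

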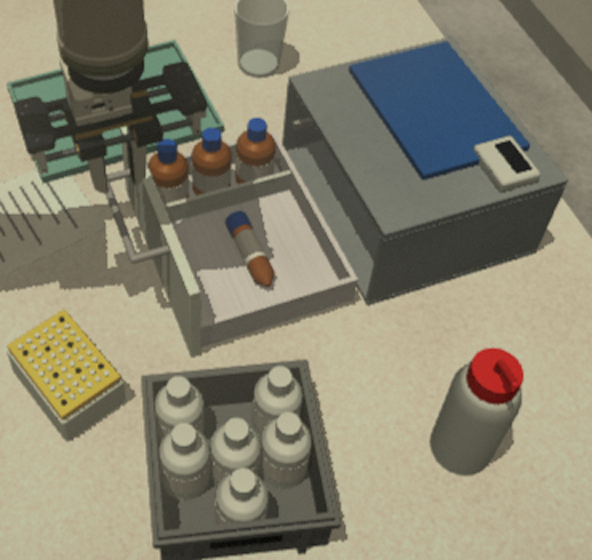

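View pics/w9.png

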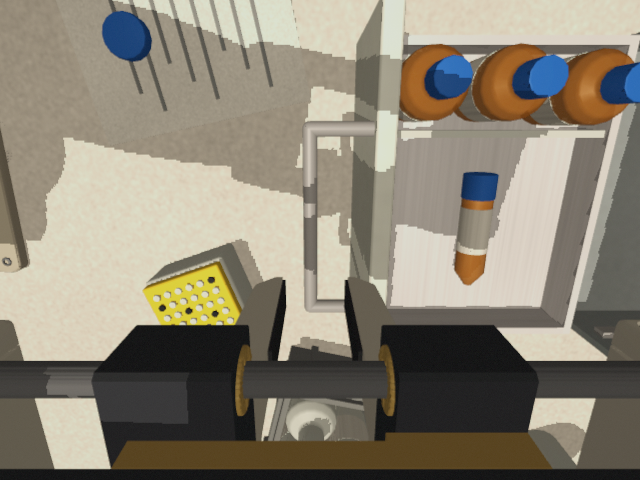

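All three bottles stand in the narrow bay, the tube lies in the wide one (470,230), and all six whites are in place. Gripping the handle and pushing shut gently.

Call:
drive_tool --moves '[30, 16, -4, 0, 0, 0, 0, 30, 0, 0, 20, 0, 0, 0, 30, 0, 0, 30, 0, 0, 0, 30, 0, 0, 25, 0, 0, 0, 30, 0, 0, 14, 0, 0, 0, 30, 0, 0, 4, 0, 0, 0, 6, 0, 0, 0, 0, 0, 0, 6, 0, 0, 0, 0, 0, 0]' --grip_force 20

```text
t: 34.9
tool_pos: [0.4237, -0.0071, 0.3021]
orientation: [2.173, 2.267, 0.002]
force: [-0.9, 0.8, 0.1]
opening: 0.0187
gripper_force: 0.0
```

Call:
drive_tool --moves '[6, 0, 0, 0, 0, 0, 0, 6, 0, 0, 0, 0, 0, 0, 6, 0, 2, 0, 0, 0, 0, 6, 0, 4, 0, 0, 0, 0, 6, 0, 6, 0, 0, 0, 0, 6, 0, 8, 0, 0, 0, 0, 6, 0, 9, 0, 0, 0, 0, 6, 0, 10, 0, 0, 0, 0]'

```text
t: 35.7
tool_pos: [0.4625, -0.0054, 0.3022]
orientation: [2.173, 2.267, 0.001]
force: [-2.5, -0.6, 8.5]
opening: 0.0094
gripper_force: 20.0
```

Call:
drive_tool --moves '[6, 0, 10, 0, 0, 0, 0, 6, 0, 10, 0, 0, 0, 0, 6, 0, 10, 0, 0, 0, 0, 6, 0, 10, 0, 0, 0, 0, 6, 0, 10, 0, 0, 0, 0, 6, 0, 10, 0, 0, 0, 0, 6, 0, 10, 0, 0, 0, 0, 6, 0, 10, 0, 0, 0, 0]'

```text
t: 36.5
tool_pos: [0.5425, -0.0021, 0.3022]
orientation: [2.173, 2.267, 0.001]
force: [-2.7, 0.0, 8.4]
opening: 0.0095
gripper_force: 20.0
```

Call:
drive_tool --moves '[6, 0, 10, 0, 0, 0, 0, 6, 0, 10, 0, 0, 0, 0, 6, 0, 10, 0, 0, 0, 0, 6, 0, 10, 0, 0, 0, 0, 6, 0, 10, 0, 0, 0, 0, 6, 0, 9, 0, 0, 0, 0, 6, 0, 8, 0, 0, 0, 0, 6, 0, 8, 0, 0, 0, 0]'

```text
t: 37.3
tool_pos: [0.6174, 0.0011, 0.3022]
orientation: [2.174, 2.267, 0.001]
force: [-3.3, -0.5, 7.5]
opening: 0.0093
gripper_force: 20.0
```

```bash
python3 -c "
from h import *
togo([.648,.0025,.302])"
```

```text
t 37.3 tcp [0.6174 0.0011 0.3022] F [-3.3 -0.5  7.5] op 0.0093 gf 20.00110924243927
[[-0.042, 0.999, 0.001], [0.999, 0.042, -0.0], [-0.0, 0.001, -1.0]] q [-0.08  0.24  1.55 -0.    1.35 -0.12]
togo [ 0.1 30.6  0.3]
```

Call:
drive_tool --moves '[6, 0, 7, 0, 0, 0, 0, 6, 0, 6, 0, 0, 0, 0, 6, 0, 5, 0, 0, 0, 0, 6, 0, 4, 0, 0, 0, 0, 6, 0, 3, 0, 0, 0, 0, 6, 0, 3, 0, 0, 0, 0, 6, 0, 2, 0, 0, 0, 0, 6, 0, 0, 0, 0, 0, 0]'

```text
t: 38.1
tool_pos: [0.6474, 0.0024, 0.3023]
orientation: [2.173, 2.267, 0.002]
force: [0.0, -0.9, 4.6]
opening: 0.0094
gripper_force: 20.0
```

Call:
drive_tool --moves '[6, 0, 1, 0, 0, 0, 0, 6, 0, 1, 0, 0, 0, 0, 6, 0, 0, 0, 0, 0, 0]'

```text
t: 38.4
tool_pos: [0.6489, 0.0025, 0.3023]
orientation: [2.174, 2.267, 0.0]
force: [-3.7, -0.4, 6.5]
opening: 0.0089
gripper_force: 20.0
```

Not at the stop yet, so I'll continue until there is firm contact.

Call:
drive_tool --moves '[6, 0, 1, 0, 0, 0, 0, 6, 0, 1, 0, 0, 0, 0, 6, 0, 0, 0, 0, 0, 0]'

```text
t: 38.7
tool_pos: [0.6498, 0.0025, 0.3022]
orientation: [-2.172, -2.266, 0.005]
force: [-15.0, -0.9, 13.7]
opening: 0.0091
gripper_force: 20.0
```

Call:
drive_tool --moves '[6, 0, 1, 0, 0, 0, 0, 6, 0, 0, 0, 0, 0, 0]'

```text
t: 38.9
tool_pos: [0.6502, 0.0025, 0.3021]
orientation: [-2.171, -2.265, 0.007]
force: [-18.7, -0.9, 17.4]
opening: 0.0091
gripper_force: 20.0
```

Call:
drive_tool --moves '[28, 0, 0, 0, 0, 0, 0, 28, 0, 0, 0, 0, 0, 0, 28, 0, 0, 0, 0, 0, 0, 28, 0, 0, -10, 0, 0, 0, 28, 0, 0, -30, 0, 0, 0, 28, 0, 0, -45, 0, 0, 0, 28, 0, 0, -45, 0, 0, 0, 28, 0, -30, 0, 0, 0, 0]'

```text
t: 39.7
tool_pos: [0.6246, 0.0013, 0.4411]
orientation: [2.166, 2.259, 0.016]
force: [-0.2, 0.2, 1.2]
opening: 0.028
gripper_force: 0.0
```

Call:
drive_tool --moves '[28, 0, -45, 0, 0, 0, 0, 28, 0, -45, 0, 0, 0, 0, 28, 0, -45, 0, 0, 0, 0, 28, 0, -30, 0, 0, 0, 0, 28, 0, 0, 0, 0, 0, 0, 28, 0, 0, 0, 0, 0, 0]'

```text
t: 40.3
tool_pos: [0.4569, -0.0056, 0.4321]
orientation: [2.173, 2.266, 0.003]
force: [-0.1, -0.6, 1.0]
opening: 0.0279
gripper_force: 0.0
```

```bash
python3 -c "
from h import *
st(); c=snap('scene','s10.png',(190,100,560,480),1.5); c=robot.read_camera('top'); P=cloud(c).reshape(-1,3)
h=P[(P[:,2]>.12)&(P[:,2]<.145)&(P[:,0]>.6)&(P[:,0]<.67)&(abs(P[:,1])<.06)]; print(h.mean(0),h.min(0))
a=P[(P[:,2]>.03)&(P[:,2]<.11)&(P[:,0]>.67)&(P[:,0]<.71)&(abs(P[:,1])<.13)]; print(np.polyfit(a[:,1],a[:,0],1))
"
```

```text
t 40.3 tcp [ 0.4569 -0.0056  0.4321] F [-0.1 -0.6  1. ] op 0.0279 gf 0.0
[[-0.042, 0.999, 0.003], [0.999, 0.042, -0.0], [-0.0, 0.003, -1.0]] q [-0.12 -0.28  1.83  0.    1.59 -0.17]
[ 0.64779864 -0.00336768  0.1337933 ] [ 0.64025801 -0.05997593  0.12740438]
[-0.04306514  0.68975947]
```

View pics/s10.png

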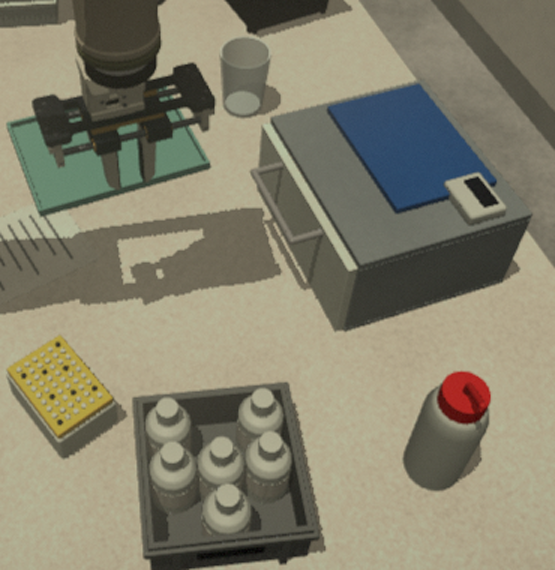

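The drawer panel lies flush against the cabinet (edge near (320,220)), the crate whites are standing, and the wash bottle and beaker are in place. The tray is empty as far as it can be seen. Handing in.

```bash
python3 -c "
from plant import robot
print(robot.close_job())"
```

```text
the job is handed in; nothing more can be done
None
```

The job is handed in: the three amber bottles stand in the narrow compartment, the one amber tube present lies in the wide one, and the drawer is shut; the six white bottles, wash bottle and beaker were left in place, though the hand-in returned no verdict.

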